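# Lock the sample plug into the vacuum chamber's slotted cap

### The job

Take the T-headed sample plug from its parking block, pass its head through the slot in the small vacuum chamber's cap, press it down on the spring seat inside, turn it a quarter turn clockwise (seen from above) and let it spring up, locked under the cap; then let go. Feel for the slot gently, without ramming the plug against the chamber, and leave the other things on the bench where they are.

Things in the scene. Friction and masses are not known exactly. Their poses are not given: they have to be found in the camera images.
- plug_grip (a point): Handle centre of the loose T-headed metal plug (80 mm tall, 0.11-0.2 kg), 63.5 mm above its underside. Handle: upright wing 44 long (plug x), 16 thick (plug y), 33 mm high; below it a stem 12 mm in diameter. z points up the stem. Same after half a turn. A blank plug with the same handle but a round foot 27 mm in diameter stands upright in a similar block: leave it.
- plug_head (a point): Centre of the flat underside of the same plug's T-head, on the stem axis; axes as for plug_grip. The T-head is a bar 36 mm long (plug x, parallel to the handle), 12 mm wide (plug y) and 9 mm high, edges rounded by 1.5 mm.
- park: Fixed black parking block 76 x 52 mm, 32 mm high, in which the T-headed plug stands upright at the start, in a pocket 40 mm (x) by 16 mm (y) whose floor is 5 mm above the table: lift 30 mm to clear. Origin: centre of its underside. It stands to one side of the robot, the chamber to the other, and the block with the blank plug between them, farther out.
- port: The fixed vacuum chamber: square aluminium housing 112 x 112 mm, a short round stub pipe on its +x side, a flat steel cap 104 x 104 mm on top. Origin: centre of its underside, on the table; z up. More than 35 N between plug and chamber counts as ramming. Touched down lightly on the cap, a head that overhangs the slot sinks some 0.1 mm deeper the nearer it is.
- port_top (a point): Centre of the housing at the height of the cap's top, 60 mm above the port's origin; axes as the port. Through the cap (8 mm thick) goes a slot 40.5 mm long (port x), 15.5 mm wide (port y). The cap is square to the housing but was clamped off centre by hand: slot and cap lie up to 6 mm off this point in x and in y. See or feel where. The cap shifts only under 15 N sideways.
- port_catch (a point): Housing axis, 46 mm above the port's origin: lower edge of two shallow catches under the cap. The T-head turns past them only when its underside is 32 to 37 mm above the port's origin, and only clockwise from above, to deep stops at a quarter turn (bar along port y; play 0.1 rad past, 0.2 short). Let go, it rises until its underside is at 43 mm. Let go halfway it stays under the cap.
- seat (a joint): Sprung disc inside the chamber, under the slot: 0 when free (its top 46 mm above the port's origin, 14 mm below the cap's top), growing as it is pressed down, in m. It pushes up with 4 N at 0 and 0.5 N more per mm; hard end at 0.014. The T-head can turn past the catches at 0.009 to 0.014; locked, it reads 0.003.
Mind the look-alikes: they are no part of the job. Several things look just like the port: the one meant starts farthest to the robot's right. Leave any orange look-alike of the part that bears plug_grip alone.

How it is judged (in metres and radians):
On the way:
1. the T-head is through the slot and pressed down below the catches, upright in the chamber (horizontal distance between plug_head and port below 0.012 m and angle between plug_head's own z axis and vertical below 0.12 rad and z of plug_head in the frame of port below 0.0375 m), for 0.1 s.
At the end, for the whole second after the job is handed in: The plug stands upright (within 0.12 rad), locked in the chamber: its T-head has turned to lie along port y (within 0.3 rad) and has sprung up against the cap's underside (its own underside 39.5 to 45.5 mm above the chamber's origin, within 12 mm of its axis), released and at rest (horizontal distance between plug_head and port below 0.012 m and angle between plug_head's own z axis and vertical below 0.12 rad and z of plug_head in the frame of port between 0.0395 and 0.0455 m and angle between the x axis of plug_head and the y axis of port, either way round below 0.3 rad and linear speed of plug below 0.01 m/s); the robot touches nothing.
It fails at once if the plug is rammed: a force over 35 N between plug and chamber (contact force between plug and port above 35 N).
It fails at once if another thing on the bench is moved by more than 20 mm (distance of any of blank, duster, dish, card, vials, driver, puck from where it was at the start of the episode above 0.02 m).
It also fails if it takes over 72 s, if anything falls off the work surface, if the arm or the gripper's body presses on something with over 40 N, if the wrist force passes 120 N, or if a joint passes its speed limit or range.

### The arm

A 6-joint arm with a two-finger parallel gripper is mounted at the origin on the work surface. World frame = base frame: x ahead of the robot, y to its left, z up, the work surface at z = 0. Lengths are in m, angles in degrees, forces in N, time in s.
With the tool pointing down it reaches from about 0.325 to 0.925 m from the base axis. Payload 3.1 kg.
Tool frame: the origin (TCP) lies at the very end of the fingers, on their centre line; the grasp point (between the pads) lies 19 mm behind it; z points along the fingers, y is the direction in which the jaws open and shut (so a half turn about z gives the same grasp; the last joint's range is limited). The gripper opens to 85 mm and grips with 20 to 120 N. Pads are 22 mm wide; open, the fingers measure 114 mm over their backs; the gripper's body (76 mm by 85 mm) begins 54 mm behind the grasp point. The pads swing forward as they close: fully open they stand 13 mm farther back than shut.
Start: joints at [-83.549, 12.427, 92.441, -0, 75.132, -6.429], TCP at [0.139, -0.609, 0.231] pointing down, gripper open.
Joint ranges: [-157.48, 157.48], [-44.54, 120.13], [17.64, 146.25], [-64.5, 244.5], [7.68, 150.69], [-147.95, 147.95]. Speed limits (degrees/s): [159.86, 159.86, 180, 180, 180, 180].

### API

Orientations are given as [roll, pitch, yaw] about the fixed x, y, z axes, in that order (R = Rz(yaw) Ry(pitch) Rx(roll)).
In Python, from plant import r gives the robot as it stands.
- The arm moves only by the shell command python3 -m creep 'ROWS' [FORCE]. ROWS is a JSON object of lists of equal length, an entry for each row: "fingers": the opening, from -1 (shut) to 1 (fully open); "travel": the shift along the world's x, y, z normalised to -1 to 1, where 1 is 0.2 m, a list of three; "angular": the turn, a rotation vector about the world's x, y, z normalised to -1 to 1, where 1 is 0.5 rad, a list of three. A call has 1 to 20 rows; each row is the pose to reach, as a shift and turn from the pose measured when the call began; what a row does not reach only later rows make up. A row lasts 1/8 s, in which the tool goes at most 62.5 mm and 10.7 degrees, less where a joint would pass 70% of its speed; a pose out of reach is approached as far as the arm can. A call with a number of a shift or a turn outside -1 to 1 is refused whole. A call with a gripper value outside its range is refused whole. The fingers move at their own pace and stop on an object; FORCE is the grip in N (left out, the last holds). Time passes only in rows, so rows that repeat a pose let the fingers close. It gives the time, the measured TCP pose, the force and the opening at its end, in the units of the state.
- r.get_state(): the state, without advancing time (a new reading comes with each control period).
- r.snapshot(name): name is "side" or "top" or "wrist"; returns the picture (420x560x3 uint8, red, green, blue); there is no depth.
- r.camera_info(name): a dict with "camera_matrix" (3x3 intrinsics, pixels), "rvec" (rotation vector, rad) and "tvec" (3), from world to camera coordinates, as OpenCV has them. Camera axes: x right, y down, z forward; pixel columns grow to the right and rows downward; lengths in m; the calibration is good to about 2 mm. A picture is of the moment at which its call begins: read the wrist's pose just before it. camera_info takes no time and is no camera call; for the wrist camera it gives the pose at the moment of the call.
- r.close_job(): hands the job in, once; it reports no verdict.
The state is a dict: "clock": time; "joints": joint angles; "dq": joint speeds; "effort": joint torques, N m; "tcp_pos": TCP position; "tcp_rot": TCP orientation; "ft_force": force on the tool from outside, world axes, zero at the start; "wrist_torque": the same for the moment, N m; "finger_gap": finger opening in m.
Only numpy, scipy, OpenCV 4.12 (cv2) and the standard library are available. Lean on these libraries where they do the work, as an engineer would, in place of code of your own. Each camera call takes 0.05 s, during which the arm holds its last target. There are 200 camera calls.

## Working session

There is one attempt and no reset: what is moved stays moved. The work goes in short steps, Python scripts to look and compute and a shell command to move; the robot and the scene stay as the last step left them, time stands still between calls to the robot, and variables do not carry over. Pictures are saved under pics/ and viewed, about 8 in all and at most 12, crops included, and the job is handed in when it is done.

```bash
mkdir -p pics; ls
cat > h.py <<'E'
import numpy as np, cv2
from plant import r
def cam(n):
    c=r.camera_info(n); return np.array(c["camera_matrix"],float),cv2.Rodrigues(np.array(c["rvec"],float))[0],np.array(c["tvec"],float).ravel()
def ray(c,uv,z):
    K,R,t=c; d=R.T@np.linalg.inv(K)@np.array([uv[0],uv[1],1.]); o=-R.T@t
    return o+d*(z-o[2])/d[2]
def proj(c,p):
    K,R,t=c; q=K@(R@np.array(p)+t); return q[:2]/q[2]
def save(n,f):
    c=cam(n); im=r.snapshot(n); cv2.imwrite('pics/'+f,im[:,:,::-1]); return c,im
E
python3 - <<'E'
from h import *
for n in('top','side'):
    c,im=save(n,n+'0.png'); print(n,-c[1].T@c[2],c[1][2])
print(r.get_state())
a=cv2.imread('pics/top0.png');
E
```

```text
pics
top [0.3488175  0.01849811 0.90089717] [ 0.1628659  -0.01382508 -0.98655135]
side [0.02001935 0.5930062  0.58651044] [ 0.52112997 -0.63527795 -0.56995217]
{'clock': 0.1, 'joints': array([-8.35476985e+01,  1.24730562e+01,  9.25213931e+01,  1.34261660e-03,
        7.51300651e+01, -6.42803022e+00]), 'dq': array([-0.06290552, -0.27396382, -0.25205732, -0.02010881,  0.08245249,
        0.01040703]), 'effort': array([-1.03033726e-03, -3.98076260e+01, -3.04969954e+01, -2.03982631e-04,
        4.25137550e-03, -8.65928683e-06]), 'tcp_pos': array([ 0.13927328, -0.60853007,  0.23007289]), 'tcp_rot': array([-1.79876414e+02, -1.52287587e-02,  1.28799693e+01]), 'ft_force': array([-0.95629096,  0.02392615, -0.56981626]), 'wrist_torque': array([-0.03371377,  0.03689221,  0.00026296]), 'finger_gap': 0.0857724797840795}
```

View pics/top0.png

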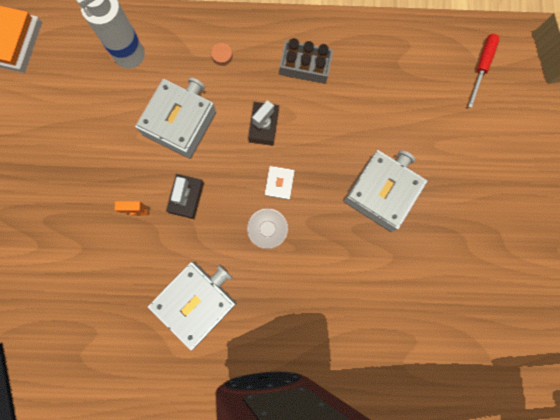

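View pics/side0.png

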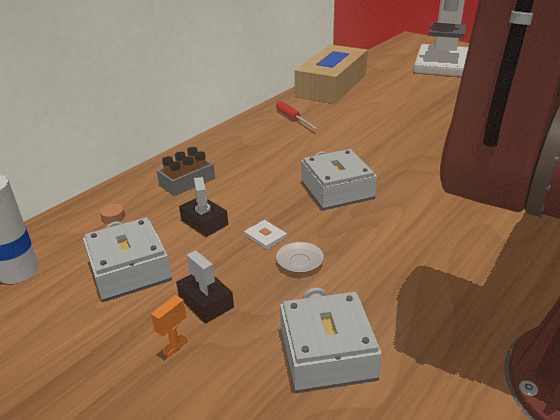

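Top view: candidates for the plug are the T-plug at (180,190), the blank at (264,115), which is farther out in the middle, and the orange look-alike at (130,208). Candidates for the port are (386,190), (176,117) and (192,306). I choose the plug at (180,190), to the robot's left, and the rightmost port at (386,190). Next I measure both and check them in a crop.

Run:
```python
from h import *
t=cam('top'); s=cam('side')
a=cv2.imread('pics/top0.png'); b=cv2.imread('pics/side0.png')
for nm,uv,z in [('portcap',(386,190),.06),('wing top L',(180,188),.085),('blank',(264,112),.085),('orange',(130,208),.03),('port2',(176,117),.06),('port3',(192,306),.06)]:
    p=ray(t,uv,z); print(nm,p.round(3),proj(s,p).round())
c1=cv2.resize(a[160:230,105:215],None,fx=5,fy=5,interpolation=cv2.INTER_CUBIC)
c2=cv2.resize(a[140:240,335:435],None,fx=3.5,fy=3.5,interpolation=cv2.INTER_CUBIC)
c3=cv2.resize(b[240:330,160:250],None,fx=3.5,fy=3.5,interpolation=cv2.INTER_CUBIC)
o=np.zeros((600,800,3),np.uint8); 
c1=cv2.resize(c1,(440,280)); o[:280,:440]=c1;o[:350,445:795]=c2;o[285:600,:315]=c3
cv2.imwrite('pics/crop0.png',o)
```

```text
portcap [ 0.525 -0.196  0.06 ] [339. 165.]
wing top L [0.512 0.186 0.085] [201. 256.]
blank [0.662 0.038 0.085] [202. 182.]
orange [0.481 0.291 0.03 ] [166. 334.]
port2 [0.656 0.207 0.06 ] [130. 241.]
port3 [0.302 0.157 0.06 ] [331. 320.]
```

View pics/crop0.png

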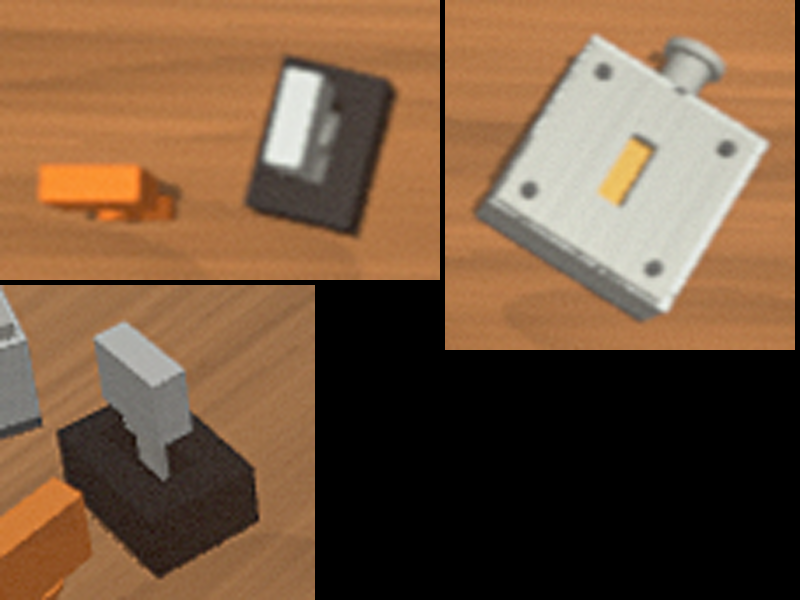

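The crop confirms it: the T-plug is in its black block beside the orange look-alike, and the port has a gold slot and its stub pipe at the upper right. Next I measure poses from the top image and get the wrist camera geometry.

```bash
cat >> h.py <<'E'
def rect(c,mask,z,near):
    """largest contour near pixel -> center, sides, long-axis yaw on plane z"""
    cs,_=cv2.findContours(mask.astype(np.uint8),cv2.RETR_EXTERNAL,cv2.CHAIN_APPROX_NONE)
    cs=[k for k in cs if cv2.contourArea(k)>30 and cv2.pointPolygonTest(k,tuple(map(float,near)),True)>-8]
    k=max(cs,key=cv2.contourArea)
    P=np.array([ray(c,p[0],z)[:2] for p in k])*1000
    (x,y),(w,h),a=cv2.minAreaRect(P.astype(np.float32))
    if h>w:w,h,a=h,w,a+90
    return np.round([x,y,w,h,(a+90)%180-90],1)
E
python3 - <<'E'
from h import *
t=cam('top'); a=cv2.imread('pics/top0.png')[:,:,::-1].astype(int)
hsv=cv2.cvtColor(a.astype(np.uint8),cv2.COLOR_RGB2HSV)
S,V=hsv[...,1],hsv[...,2]
print('wing',rect(t,(S<60)&(V>175),.085,(180,189)))
print('block',rect(t,(V<75),.032,(190,205)))
print('cap',rect(t,(S<50)&(V>150),.06,(386,205)))
print('gold',rect(t,(hsv[...,0]>14)&(hsv[...,0]<30)&(S>90)&(V>180),.046,(387,189)))
c=cam('wrist');p=-c[1].T@c[2]; print('wristcam',p,c[1][2],'xaxis',c[1][0],c[0][0])
E
```

```text
wing [510.4 190.1  43.7  16.  -10.2]
block [507.7 186.9  75.7  54.8 -11.8]
cap [ 539.7 -205.7  138.3  111.3  -31.5]
gold [ 530.8 -199.5   36.1   13.2  -31.2]
wristcam [ 0.22090824 -0.59046996  0.37258593] [-0.31669437 -0.06968273 -0.94596458] xaxis [ 0.22266092 -0.97489213 -0.00272982] [352.49404477   0.         277.67102161]
```

```bash
python3 -m creep '{"fingers":[1,1,1,1,1,1],"travel":[[1,1,0],[1,1,0],[1,1,0],[1,1,0],[1,1,0],[1,1,0]],"angular":[[0,0,1],[0,0,1],[0,0,1],[0,0,1],[0,0,1],[0,0,1]]}' 60
python3 -m creep '{"fingers":[1,1,1,1,1,1],"travel":[[0.95,1,0],[0.95,1,0],[0.95,1,0],[0.95,1,0],[0.95,1,0],[0.95,1,0]],"angular":[[0,0,1],[0,0,1],[0,0,1],[0,0,1],[0,0,1],[0,0,1]]}'
python3 - <<'E'
from h import *
c,im=save('wrist','w1.png'); np.save('w1cam.npy',np.array([c[0],c[1],np.tile(c[2],(3,1))]))
s=r.get_state();print(s['tcp_pos'],s['tcp_rot'],s['joints'],s['clock'],s['ft_force'])
E
```

```text
clock: 0.85
tcp_pos: [0.3405, -0.4064, 0.2295]
tcp_rot: [-179.8, -0.0, 41.8]
ft_force: [-1.0, -0.2, -1.1]
finger_gap: 0.0853
clock: 1.6
tcp_pos: [0.5311, -0.2059, 0.229]
tcp_rot: [-179.8, -0.0, 70.5]
ft_force: [-0.0, -0.3, -0.6]
finger_gap: 0.0855
[ 0.53024196 -0.20691042  0.22900474] [-1.79746984e+02  1.54297795e-02  7.04549295e+01] [-2.83518840e+01  5.95147435e+00  1.00071052e+02 -5.60979947e-02
  7.42251518e+01 -8.79141205e+00] 1.65 [-0.40485395  0.71567192  0.27096674]
```

View pics/w1.png

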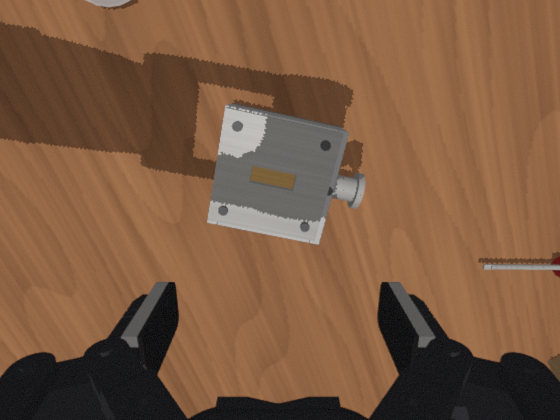

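The port is seen with its cap bolts at (237,126), (325,145), (223,210), (305,227), the slot near (273,178) and the pipe at the right, (350,190).

Run:
```python
from h import *
m=np.load('w1cam.npy');c=(m[0],m[1],m[2][0]); a=cv2.imread('pics/w1.png')
g=cv2.cvtColor(a,cv2.COLOR_BGR2GRAY); hsv=cv2.cvtColor(a,cv2.COLOR_BGR2HSV)
B=[]
for u,v in[(237,126),(325,145),(305,227),(223,210)]:
    w=g[v-9:v+10,u-9:u+10].astype(float); d=np.clip(np.percentile(w,60)-15-w,0,None); yy,xx=np.mgrid[v-9:v+10,u-9:u+10]
    B.append([(xx*d).sum()/d.sum(),(yy*d).sum()/d.sum()])
P=np.array([ray(c,b,.06)[:2]*1000 for b in B]); print(np.round(B,1),P.round(1),P.mean(0))
for i in range(4): 
    d=P[(i+1)%4]-P[i]; print(np.linalg.norm(d).round(1),np.degrees(np.arctan2(d[1],d[0])).round(1))
gm=(hsv[...,1]>150)&(hsv[...,0]>15)
yy,xx=np.nonzero(gm[160:195,240:305]);
mm=np.zeros(g.shape,bool);mm[163:193,243:303]=gm[163:193,243:303]
print(rect(c,mm,.06,(273,178)),rect(c,mm,.046,(273,178)))
print('slot px extents',xx.min()+240,xx.max()+240,yy.min()+160,yy.max()+160)
# top view bolts & corners
t=cam('top');b=cv2.imread('pics/top0.png');gb=cv2.cvtColor(b,cv2.COLOR_BGR2GRAY)
Q=[]
for u,v in[(380.3,160.5),(415.5,182.5),(394.5,216.7),(359,194)]:
    u,v=int(round(u)),int(round(v));w=gb[v-4:v+5,u-4:u+5].astype(float); d=np.clip(np.percentile(w,60)-15-w,0,None); yy,xx=np.mgrid[v-4:v+5,u-4:u+5]
    Q.append(ray(t,((xx*d).sum()/d.sum(),(yy*d).sum()/d.sum()),.06)[:2]*1000)
Q=np.array(Q);print(Q.round(1),Q.mean(0))
cv2.imwrite('pics/w1c.png',cv2.resize(a[90:260,190:380],None,fx=3.5,fy=3.5,interpolation=cv2.INTER_CUBIC))
```

```text
[[237.  125.8]
 [325.2 145.1]
 [305.  223.8]
 [223.6 207.5]] [[ 515.9 -141.8]
 [ 582.7 -182.8]
 [ 543.2 -247.1]
 [ 476.8 -206.5]] [ 529.67839017 -194.53123789]
78.4 -31.5
75.5 -121.6
77.8 148.6
75.7 58.9Traceback (most recent call last):
  File "<stdin>", line 14, in <module>
  File "h.py", line 16, in rect
    k=max(cs,key=cv2.contourArea)
ValueError: max() iterable argument is empty
```

Run:
```python
from h import *
m=np.load('w1cam.npy');c=(m[0],m[1],m[2][0]); a=cv2.imread('pics/w1.png')
def bolts(c,im,px,k):
    g=cv2.cvtColor(im,cv2.COLOR_BGR2GRAY).astype(float);out=[]
    for u,v in px:
        w=g[v-k:v+k+1,u-k:u+k+1]; lo=w.min(); d=np.clip(lo+25-w,0,None); yy,xx=np.mgrid[v-k:v+k+1,u-k:u+k+1]
        p=((xx*d).sum()/d.sum(),(yy*d).sum()/d.sum()); out.append(ray(c,p,.06)[:2]*1000); print(np.round(p,1),out[-1].round(1))
    P=np.array(out); d=P[1]-P[0]+P[2]-P[3]; print('bolt centre',P.mean(0).round(1),np.degrees(np.arctan2(d[1],d[0])).round(1))
bolts(c,a,[(237,126),(325,145),(305,227),(223,210)],6)
t=cam('top');b=cv2.imread('pics/top0.png')
bolts(t,b,[(380,160),(415,183),(394,217),(359,194)],3)
cv2.imwrite('pics/w1c.png',np.vstack([cv2.resize(a[145:210,225:325],None,fx=5,fy=5,interpolation=cv2.INTER_CUBIC),cv2.resize(b[165:213,350:425],(500,270),interpolation=cv2.INTER_CUBIC)]))
```

```text
[237.2 125.7] [ 516.1 -141.7]
[325.2 145. ] [ 582.8 -182.8]
[304.  223.8] [ 542.3 -246.8]
[223.8 208.1] [ 476.8 -207.1]
bolt centre [ 529.5 -194.6] -31.4
[379.8 160.1] [ 583.  -185.2]
[414.7 182.2] [ 541.9 -251.1]
[394.  216.4] [ 475.3 -210.8]
[358.4 194. ] [ 515.9 -144. ]
bolt centre [ 529.  -197.8] -121.6
```

View pics/w1c.png

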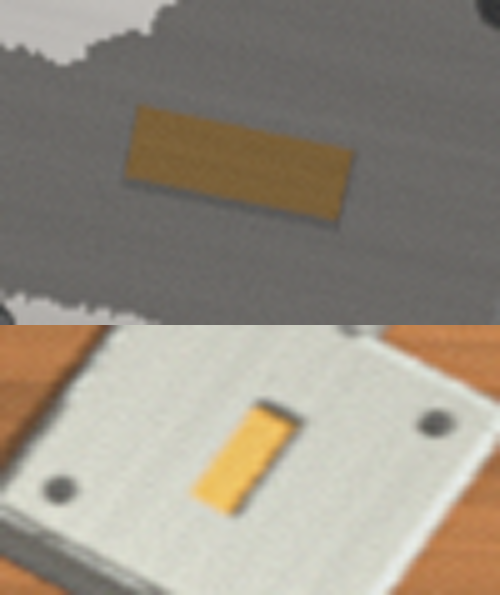

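```bash
python3 - <<'E'
from h import *
m=np.load('w1cam.npy');c=(m[0],m[1],m[2][0]);t=cam('top')
for cc,px in((c,[(252.4,166),(296,175),(292.6,190.2),(249.6,181.6)]),(t,[(388.7,178.0),(395.4,182.8),(385.5,198.8),(378.8,194.7)])):
    P=np.array([ray(cc,p,.06)[:2]*1000 for p in px]);print(P.round(1).tolist(),P.mean(0).round(1))
E
python3 -m creep '{"fingers":[1,1,1],"travel":[[0,0.5,0],[0,0.5,0],[0,0.5,0]],"angular":[[0,0,0.86],[0,0,0.86],[0,0,0.86]]}'
python3 -m creep '{"fingers":[1,1,1],"travel":[[0,0.5,0],[0,0.5,0],[0,0.5,0]],"angular":[[0,0,0.86],[0,0,0.86],[0,0,0.86]]}'
python3 -m creep '{"fingers":[1,1,1],"travel":[[0,0.5,0],[0,0.5,0],[0,0.5,0]],"angular":[[0,0,0.86],[0,0,0.86],[0,0,0.86]]}'
python3 -m creep '{"fingers":[1,1,1,1,1],"travel":[[-0.05,0.48,0],[-0.05,0.48,0],[-0.05,0.48,0],[-0.05,0.48,0],[-0.05,0.48,0]],"angular":[[0,0,0.9],[0,0,0.9],[0,0,0.9],[0,0,0.9],[0,0,0.9]]}'
python3 - <<'E'
from h import *
c,im=save('wrist','w2.png'); np.save('w2cam.npy',np.array([c[0],c[1],np.tile(c[2],(3,1))]))
s=r.get_state();print(s['tcp_pos'],s['tcp_rot'],s['joints'],s['clock'],s['ft_force'])
for p in([.510,.190,.085],[.530,.186,.085],[.488,.194,.085]): print(proj(c,p))
E
```

```text
[[516.0, -178.9], [550.1, -199.7], [542.7, -212.1], [508.5, -191.5]] [ 529.3 -195.5]
[[548.6, -201.8], [539.7, -214.4], [508.3, -195.2], [515.8, -182.6]] [ 528.1 -198.5]
clock: 2.02
tcp_pos: [0.5291, -0.1065, 0.2287]
tcp_rot: [-179.7, 0.0, 95.3]
ft_force: [0.0, -0.3, -0.2]
finger_gap: 0.085
clock: 2.4
tcp_pos: [0.5283, -0.0063, 0.2284]
tcp_rot: [-179.6, -0.0, 120.1]
ft_force: [0.2, -1.1, 0.4]
finger_gap: 0.0854
clock: 2.78
tcp_pos: [0.5279, 0.0938, 0.2282]
tcp_rot: [-179.6, -0.0, 145.0]
ft_force: [0.2, 0.0, -0.5]
finger_gap: 0.0851
clock: 3.4
tcp_pos: [0.5182, 0.1883, 0.2281]
tcp_rot: [-179.6, -0.0, 170.6]
ft_force: [0.6, 0.1, -0.3]
finger_gap: 0.0857
[0.51820933 0.18849498 0.22817021] [-1.79601096e+02 -2.71091323e-02  1.70582601e+02] [ 12.89516674   3.78525624 102.49106035  -0.37338813  73.90053648
 -67.58343245] 3.45 [ 0.75141104  0.39508145 -0.79929268]
[279.45219648 186.6207996 ]
[278.63927434 209.7518732 ]
[279.90536743 160.02739843]
```

View pics/w2.png

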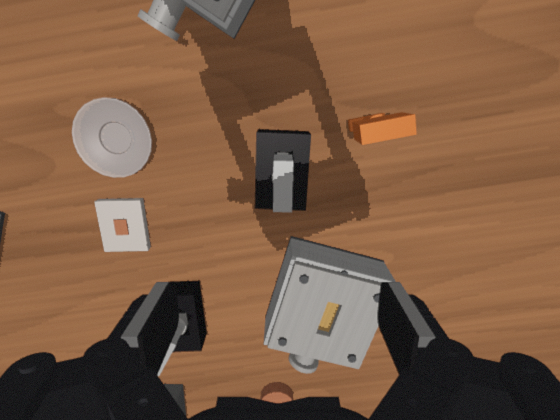

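The wrist view shows the plug's wing in its block at about (283,185) and the orange look-alike at (385,128). The wrist reads about 3 mm more in y than the top view, the same offset as at the port. I compute the wing numerically.

Run:
```python
from h import *
m=np.load('w2cam.npy');c=(m[0],m[1],m[2][0]); a=cv2.imread('pics/w2.png')
g=cv2.cvtColor(a,cv2.COLOR_BGR2GRAY); hsv=cv2.cvtColor(a,cv2.COLOR_BGR2HSV)
print('block',rect(c,(g<45),.032,(264,150)))
w=np.zeros(g.shape,bool); w[140:225,258:305]=(g[140:225,258:305]>75)
print('wing',rect(c,w&(hsv[...,1]<70),.085,(283,195)))
for v in range(148,218,6): 
    k=np.nonzero((g[v,262:303]>75))[0]; print(v,(k.min()+262,k.max()+262) if len(k) else None, g[v,283])
# side view wing top via top corners in side0 crop px: (95+160..)
s=cam('side')
cor=[(160+95/3.5,240+(340-285)/3.5),(160+125/3.5,240+(322-285)/3.5),(160+187/3.5,240+(372-285)/3.5),(160+152/3.5,240+(384-285)/3.5)]
P=np.array([ray(s,p,.085)[:2]*1000 for p in cor]);print('side',P.round(1).tolist(),P.mean(0).round(1))
```

```text
Traceback (most recent call last):
  File "h.py", line 16, in rect
    k=max(cs,key=cv2.contourArea)
ValueError: max() iterable argument is empty
```

Run:
```python
from h import *
m=np.load('w2cam.npy');c=(m[0],m[1],m[2][0]); a=cv2.imread('pics/w2.png')
g=cv2.cvtColor(a,cv2.COLOR_BGR2GRAY).astype(int)
for v in (140,165,178,190,200,206): print(v,g[v,250:316:2].tolist())
print(g[122:220:3,283].tolist())
s=cam('side')
cor=[(160+95/3.5,240+(340-285)/3.5),(160+125/3.5,240+(322-285)/3.5),(160+187/3.5,240+(372-285)/3.5),(160+152/3.5,240+(384-285)/3.5)]
P=np.array([ray(s,p,.085)[:2]*1000 for p in cor]);print('side',P.round(1).tolist(),P.mean(0).round(1))
```

```text
140 [112, 114, 115, 78, 62, 63, 63, 59, 63, 62, 62, 60, 64, 64, 60, 62, 62, 61, 61, 61, 58, 59, 58, 57, 62, 59, 59, 55, 61, 58, 72, 114, 113]
165 [76, 75, 74, 59, 53, 53, 54, 55, 52, 54, 55, 63, 187, 193, 192, 191, 191, 190, 190, 192, 191, 193, 34, 19, 20, 18, 23, 15, 18, 29, 72, 73, 71]
178 [71, 75, 75, 45, 54, 54, 50, 55, 56, 45, 22, 104, 176, 178, 113, 113, 114, 116, 114, 114, 115, 109, 29, 18, 20, 15, 18, 18, 13, 65, 72, 71, 73]
190 [70, 72, 68, 20, 21, 18, 16, 22, 22, 19, 19, 33, 112, 113, 114, 116, 114, 113, 113, 115, 113, 67, 16, 20, 21, 20, 19, 19, 24, 72, 73, 74, 71]
200 [75, 76, 59, 22, 22, 20, 17, 24, 25, 17, 16, 31, 112, 114, 111, 112, 113, 112, 113, 114, 116, 61, 21, 18, 26, 22, 16, 17, 42, 69, 68, 67, 67]
206 [118, 88, 56, 20, 17, 23, 20, 9, 19, 14, 19, 41, 116, 115, 115, 114, 112, 115, 115, 116, 115, 60, 15, 14, 17, 15, 20, 16, 53, 62, 64, 64, 68]
[107, 105, 106, 13, 64, 61, 61, 61, 60, 58, 86, 101, 100, 178, 191, 192, 191, 189, 122, 117, 115, 115, 115, 115, 113, 116, 112, 115, 116, 114, 91, 69, 75]
side [[528.8, 198.3], [527.6, 182.2], [483.1, 189.9], [489.2, 204.0]] [507.2 193.6]
```

Run:
```python
from h import *
m=np.load('w2cam.npy');c=(m[0],m[1],m[2][0])
for p in((282.8,186),(282.8,160.5),(282.5,211.5)): print(ray(c,p,.085))
p=ray(c,(282.8,186),.085);print((p-r.get_state()['tcp_pos'])/.2)
```

```text
[0.50992676 0.19284588 0.085     ]
[0.48876738 0.19626612 0.085     ]
[0.53209185 0.189003   0.085     ]
[-0.04141286  0.0217545  -0.71585103]
```

```bash
python3 -m creep '{"fingers":[1,1,1,1,1,1,1],"travel":[[-0.04,0.02,-0.2],[-0.04,0.02,-0.4],[-0.04,0.02,-0.6],[-0.04,0.02,-0.75],[-0.04,0.02,-0.89],[-0.04,0.02,-0.89],[-0.04,0.02,-0.89]],"angular":[[0,0,-0.03],[0,0,-0.03],[0,0,-0.03],[0,0,-0.03],[0,0,-0.03],[0,0,-0.03],[0,0,-0.03]]}' 60
python3 -m creep '{"fingers":[-1,-1,-1,-1,-1,-1],"travel":[[0,0,0],[0,0,0],[0,0,0],[0,0,0],[0,0,0],[0,0,0]],"angular":[[0,0,0],[0,0,0],[0,0,0],[0,0,0],[0,0,0],[0,0,0]]}' 60
```

```text
clock: 4.32
tcp_pos: [0.5112, 0.1923, 0.0512]
tcp_rot: [-179.6, 0.1, 169.7]
ft_force: [0.6, 0.3, 0.6]
finger_gap: 0.0855
clock: 5.08
tcp_pos: [0.5117, 0.1925, 0.0517]
tcp_rot: [-179.7, 0.1, 169.7]
ft_force: [-0.1, -0.3, 3.6]
finger_gap: 0.0151
```

```bash
python3 -m creep '{"fingers":[-1,-1,-1,-1,-1],"travel":[[0,0,0.1],[0,0,0.25],[0,0,0.45],[0,0,0.6],[0,0,0.6]],"angular":[[0,0,0],[0,0,0],[0,0,0],[0,0,0],[0,0,0]]}' 90
python3 -m creep '{"fingers":[-1,-1,-1,-1,-1],"travel":[[0.05,-0.25,0],[0.05,-0.5,0],[0.05,-0.75,0],[0.05,-1,0],[0.05,-1,0]],"angular":[[0,0,-0.2],[0,0,-0.4],[0,0,-0.6],[0,0,-0.74],[0,0,-0.74]]}'
python3 -m creep '{"fingers":[-1,-1,-1,-1,-1,-1],"travel":[[0.05,-0.25,0],[0.05,-0.5,0],[0.05,-0.75,0],[0.05,-0.94,0],[0.05,-0.94,0],[0.05,-0.94,0]],"angular":[[0,0,0],[0,0,0],[0,0,0],[0,0,0],[0,0,0],[0,0,0]]}'
python3 - <<'E'
from h import *
c,im=save('wrist','w3.png'); np.save('w3cam.npy',np.array([c[0],c[1],np.tile(c[2],(3,1))]))
s=r.get_state();print(s['tcp_pos'],s['tcp_rot'],s['joints'],s['clock'],s['ft_force'],s['wrist_torque'])
E
```

```text
clock: 5.7
tcp_pos: [0.5134, 0.1929, 0.1739]
tcp_rot: [-179.8, 0.4, 169.7]
ft_force: [-0.8, 0.3, -1.3]
finger_gap: 0.0148
clock: 6.32
tcp_pos: [0.5217, -0.01, 0.1711]
tcp_rot: [-179.6, 0.2, 148.2]
ft_force: [-0.1, 0.3, -1.7]
finger_gap: 0.0149
clock: 7.08
tcp_pos: [0.5308, -0.1965, 0.1693]
tcp_rot: [-179.7, -0.0, 148.2]
ft_force: [0.1, 0.9, -1.9]
finger_gap: 0.0146
[ 0.53096003 -0.19622094  0.16957805] [-1.79651384e+02 -3.95079161e-03  1.48259498e+02] [-27.19756921   8.85363415 103.56057145  -0.37549635  67.61777885
 -85.31399923] 7.125 [ 0.22531333  0.1046224  -1.68512883] [-0.02541211 -0.01155274 -0.03762582]
```

View pics/w3.png

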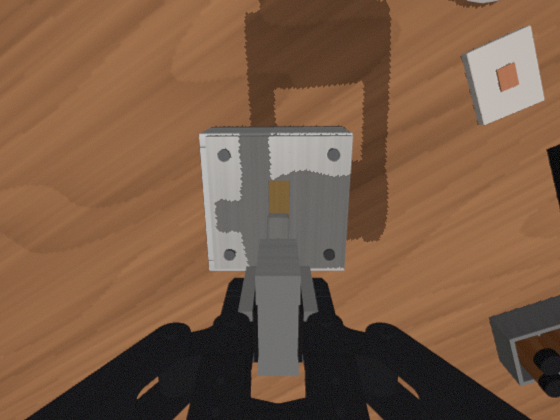

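The plug hangs straight. Its head end is at about (279,217), in line with the gold slot at (279,197), and the cap bolts are at (223,155), (333,155), (330,255), (229,255).

Run:
```python
from h import *
m=np.load('w3cam.npy');c=(m[0],m[1],m[2][0]); a=cv2.imread('pics/w3.png')
g=cv2.cvtColor(a,cv2.COLOR_BGR2GRAY).astype(float);out=[];k=6
for u,v in[(333,155),(223,155),(229,255),(330,255)]:
    w=g[v-k:v+k+1,u-k:u+k+1]; lo=w.min(); d=np.clip(lo+25-w,0,None); yy,xx=np.mgrid[v-k:v+k+1,u-k:u+k+1]
    p=((xx*d).sum()/d.sum(),(yy*d).sum()/d.sum()); out.append(ray(c,p,.06)[:2]*1000); print(np.round(p,1),out[-1].round(1))
P=np.array(out); d=P[2]-P[1]+P[3]-P[0]; print('bolt centre',P.mean(0).round(1),np.degrees(np.arctan2(d[1],d[0])).round(1))
# slot: predicted projections of head end corners if plug centred on the tool axis
s=r.get_state(); from scipy.spatial.transform import Rotation as Ro
R=Ro.from_euler('xyz',s['tcp_rot'],degrees=True).as_matrix(); T=s['tcp_pos']
for q in([18,6],[18,-6]): 
  for dz in(35.5,44.5): print('head corner',q,dz,proj(c,T+R@np.array([q[0],q[1],dz])/1000).round(1))
for v in(185,200,210,218,225,232): print(v,g[v,260:300].astype(int).tolist())
print(g[175:245,279].astype(int).tolist())
```

```text
[332.1 152.2] [ 514.6 -141.7]
[224.4 154.2] [ 475.3 -207.9]
[231.4 250.6] [ 540.6 -246.3]
[328.7 253.8] [ 583.1 -182.6]
bolt centre [ 528.4 -194.6] -30.7
head corner [18, 6] 35.5 [289.7 220.4]
head corner [18, 6] 44.5 [289.2 214.9]
head corner [18, -6] 35.5 [267.4 220.5]
head corner [18, -6] 44.5 [267.8 214.9]
185 [104, 106, 105, 105, 105, 103, 104, 103, 97, 98, 99, 102, 98, 100, 98, 103, 101, 102, 99, 100, 98, 97, 99, 100, 98, 102, 100, 101, 98, 97, 103, 104, 106, 107, 107, 107, 105, 104, 103, 104]
200 [105, 105, 105, 106, 104, 103, 104, 102, 96, 97, 98, 101, 98, 96, 98, 99, 100, 99, 100, 100, 98, 96, 98, 99, 97, 99, 100, 97, 99, 98, 104, 104, 105, 106, 109, 106, 105, 105, 105, 104]
210 [105, 105, 103, 106, 106, 103, 104, 103, 100, 98, 99, 98, 99, 96, 99, 101, 100, 100, 96, 98, 96, 100, 98, 98, 97, 98, 101, 98, 99, 101, 103, 102, 104, 108, 108, 109, 106, 103, 105, 104]
218 [103, 103, 106, 105, 103, 100, 104, 94, 99, 100, 103, 105, 105, 107, 106, 108, 108, 106, 106, 106, 104, 104, 103, 102, 104, 100, 104, 100, 92, 96, 103, 102, 104, 104, 106, 107, 104, 105, 106, 103]
225 [104, 104, 105, 104, 102, 100, 101, 97, 100, 105, 110, 107, 107, 107, 106, 110, 107, 104, 108, 106, 108, 106, 103, 105, 104, 104, 106, 103, 100, 97, 102, 104, 106, 106, 108, 108, 105, 105, 104, 106]
232 [103, 107, 105, 105, 104, 102, 100, 97, 98, 105, 106, 107, 106, 107, 108, 108, 109, 109, 108, 105, 106, 107, 103, 105, 101, 104, 105, 103, 99, 105, 102, 102, 105, 107, 106, 108, 105, 103, 105, 103]
[161, 126, 103, 101, 104, 104, 100, 97, 101, 100, 100, 98, 97, 99, 99, 97, 100, 99, 100, 99, 99, 99, 97, 98, 97, 100, 96, 100, 98, 96, 98, 96, 98, 98, 97, 98, 95, 97, 91, 89, 89, 91, 98, 106, 108, 107, 109, 107, 107, 107, 106, 108, 108, 108, 106, 109, 106, 105, 106, 106, 110, 106, 106, 98, 95, 96, 93, 96, 93, 96]
```

```bash
python3 -m creep '{"fingers":[-1,-1,-1,-1,-1,-1],"travel":[[-0.01,0.006,-0.1],[-0.01,0.006,-0.2],[-0.01,0.006,-0.27],[-0.01,0.006,-0.295],[-0.01,0.006,-0.295],[-0.01,0.006,-0.295]],"angular":[[0,0,0.02],[0,0,0.02],[0,0,0.02],[0,0,0.02],[0,0,0.02],[0,0,0.02]]}' 90
```

```text
clock: 7.88
tcp_pos: [0.5297, -0.1953, 0.1116]
tcp_rot: [-179.7, 0.1, 148.8]
ft_force: [-0.1, -0.5, -1.0]
finger_gap: 0.0148
```

```bash
python3 -m creep '{"fingers":[-1,-1,-1,-1,-1,-1],"travel":[[-0.002,0.001,-0.005],[-0.002,0.001,-0.01],[-0.002,0.001,-0.015],[-0.002,0.001,-0.02],[-0.002,0.001,-0.02],[-0.002,0.001,-0.02]],"angular":[[0,0,0],[0,0,0],[0,0,0],[0,0,0],[0,0,0],[0,0,0]]}'
python3 -m creep '{"fingers":[-1,-1,-1,-1],"travel":[[0,0,-0.003],[0,0,-0.006],[0,0,-0.009],[0,0,-0.01]],"angular":[[0,0,0],[0,0,0],[0,0,0],[0,0,0]]}'
```

```text
clock: 8.62
tcp_pos: [0.5293, -0.1951, 0.1075]
tcp_rot: [-179.7, 0.1, 148.8]
ft_force: [0.1, 0.5, -2.0]
finger_gap: 0.0147
clock: 9.12
tcp_pos: [0.5292, -0.1951, 0.1054]
tcp_rot: [-179.7, 0.1, 148.8]
ft_force: [0.2, 0.2, -1.0]
finger_gap: 0.0147
```

```bash
python3 -m creep '{"fingers":[-1,-1,-1,-1],"travel":[[0,0,-0.003],[0,0,-0.006],[0,0,-0.009],[0,0,-0.01]],"angular":[[0,0,0],[0,0,0],[0,0,0],[0,0,0]]}'
python3 -m creep '{"fingers":[-1,-1,-1,-1],"travel":[[0,0,-0.003],[0,0,-0.006],[0,0,-0.009],[0,0,-0.01]],"angular":[[0,0,0],[0,0,0],[0,0,0],[0,0,0]]}'
```

```text
clock: 9.62
tcp_pos: [0.5292, -0.1951, 0.1033]
tcp_rot: [-179.7, 0.1, 148.8]
ft_force: [0.3, 0.0, -1.8]
finger_gap: 0.015
clock: 10.12
tcp_pos: [0.5292, -0.1951, 0.1013]
tcp_rot: [-179.7, 0.1, 148.8]
ft_force: [-0.4, 0.2, -1.2]
finger_gap: 0.0145
```

Past the cap's top without force, so the head is in the slot. I continue gently to the seat.

```bash
python3 -m creep '{"fingers":[-1,-1,-1,-1,-1,-1],"travel":[[0,0,-0.005],[0,0,-0.01],[0,0,-0.015],[0,0,-0.02],[0,0,-0.025],[0,0,-0.03]],"angular":[[0,0,0],[0,0,0],[0,0,0],[0,0,0],[0,0,0],[0,0,0]]}'
python3 -m creep '{"fingers":[-1,-1,-1,-1,-1,-1],"travel":[[0,0,-0.005],[0,0,-0.01],[0,0,-0.015],[0,0,-0.02],[0,0,-0.025],[0,0,-0.03]],"angular":[[0,0,0],[0,0,0],[0,0,0],[0,0,0],[0,0,0],[0,0,0]]}'
```

```text
clock: 10.88
tcp_pos: [0.5291, -0.195, 0.0952]
tcp_rot: [-179.7, 0.1, 148.8]
ft_force: [0.3, 0.2, -2.1]
finger_gap: 0.0151
clock: 11.62
tcp_pos: [0.5293, -0.1951, 0.0895]
tcp_rot: [-179.7, 0.1, 148.8]
ft_force: [-0.5, 0.2, 3.8]
finger_gap: 0.0149
```

```bash
python3 -m creep '{"fingers":[-1,-1,-1,-1,-1,-1,-1,-1,-1],"travel":[[0,0,-0.005],[0,0,-0.01],[0,0,-0.015],[0,0,-0.02],[0,0,-0.025],[0,0,-0.03],[0,0,-0.035],[0,0,-0.04],[0,0,-0.04]],"angular":[[0,0,0],[0,0,0],[0,0,0],[0,0,0],[0,0,0],[0,0,0],[0,0,0],[0,0,0],[0,0,0]]}'
```

```text
clock: 12.75
tcp_pos: [0.5294, -0.1951, 0.0821]
tcp_rot: [-179.7, 0.1, 148.8]
ft_force: [-2.2, 2.2, 7.0]
finger_gap: 0.0151
```

```bash
python3 -m creep '{"fingers":[-1,-1,-1,-1],"travel":[[0,0,-0.004],[0,0,-0.008],[0,0,-0.009],[0,0,-0.009]],"angular":[[0,0,0],[0,0,0],[0,0,0],[0,0,0]]}'
```

```text
clock: 13.25
tcp_pos: [0.5294, -0.1952, 0.0809]
tcp_rot: [-179.7, 0.1, 148.8]
ft_force: [-3.2, 1.5, 8.5]
finger_gap: 0.0147
```

```bash
python3 -c "
from h import *
s=r.get_state();print(s['tcp_pos'],s['ft_force'],s['wrist_torque'],s['joints'])"
```

```text
[ 0.5294066  -0.19517586  0.08094922] [-3.16939149  1.54201421  8.51210475] [ 0.37185598  0.70925854 -0.00472854] [-27.17267162  15.23016034 106.7552275   -0.41482084  57.97651086
 -85.79367036]
```

```bash
python3 -m creep '{"fingers":[-1,-1,-1,-1,-1,-1],"travel":[[0,0,0],[0,0,0],[0,0,0],[0,0,0],[0,0,0],[0,0,0]],"angular":[[0,0,-0.15],[0,0,-0.3],[0,0,-0.45],[0,0,-0.6],[0,0,-0.7],[0,0,-0.7]]}'
python3 -c "
from h import *
s=r.get_state();print(s['tcp_pos'],s['ft_force'],s['wrist_torque'])"
```

```text
clock: 14.0
tcp_pos: [0.5313, -0.1964, 0.0825]
tcp_rot: [-179.7, 0.3, 128.8]
ft_force: [-1.3, -0.4, 6.8]
finger_gap: 0.0153
[ 0.53132137 -0.19637359  0.08252979] [-1.2929935  -0.44082247  6.75763955] [-0.01249596  0.22645239 -0.02412971]
```

```bash
python3 -m creep '{"fingers":[-1,-1,-1],"travel":[[-0.005,0.003,-0.008],[-0.005,0.003,-0.014],[-0.005,0.003,-0.014]],"angular":[[0,0,0],[0,0,0],[0,0,0]]}'
python3 -m creep '{"fingers":[-1,-1,-1,-1,-1,-1],"travel":[[0,0,-0.005],[0,0,-0.005],[0,0,-0.005],[0,0,-0.005],[0,0,-0.005],[0,0,-0.005]],"angular":[[0,0,-0.15],[0,0,-0.3],[0,0,-0.45],[0,0,-0.6],[0,0,-0.75],[0,0,-0.75]]}'
python3 -c "
from h import *
s=r.get_state();print(s['tcp_pos'],s['ft_force'],s['wrist_torque'])"
```

```text
clock: 14.38
tcp_pos: [0.5314, -0.1964, 0.0809]
tcp_rot: [-179.8, 0.5, 128.8]
ft_force: [-2.2, 0.3, 8.4]
finger_gap: 0.0148
clock: 15.12
tcp_pos: [0.5325, -0.1976, 0.0812]
tcp_rot: [-179.9, 0.6, 107.3]
ft_force: [-3.0, -0.8, 8.2]
finger_gap: 0.0147
[ 0.5324514  -0.19757017  0.08124924] [-2.9698343 -0.842994   8.167268 ] [ 0.03348974  0.52318091 -0.00859142]
```

```bash
python3 -m creep '{"fingers":[-1,-1,-1,-1,-1,-1],"travel":[[-0.01,0.007,-0.006],[-0.01,0.007,-0.006],[-0.01,0.007,-0.006],[-0.01,0.007,-0.006],[-0.01,0.007,-0.006],[-0.01,0.007,-0.006]],"angular":[[0,0,-0.15],[0,0,-0.3],[0,0,-0.45],[0,0,-0.6],[0,0,-0.75],[0,0,-0.75]]}'
python3 -c "
from h import *
s=r.get_state();print(s['tcp_pos'],s['ft_force'],s['wrist_torque'])"
```

```text
clock: 15.88
tcp_pos: [0.5316, -0.1972, 0.0814]
tcp_rot: [180.0, 0.7, 85.8]
ft_force: [-2.3, -0.1, 7.7]
finger_gap: 0.0151
[ 0.53161111 -0.19723301  0.0813954 ] [-2.27326797 -0.08261983  7.72934248] [ 0.13684644  0.41817095 -0.00243491]
```

```bash
python3 -m creep '{"fingers":[-1,-1,-1,-1,-1,-1,-1,-1],"travel":[[-0.01,0.007,-0.006],[-0.01,0.007,-0.006],[-0.01,0.007,-0.006],[-0.01,0.007,-0.006],[-0.01,0.007,-0.006],[-0.01,0.007,-0.006],[-0.01,0.007,-0.006],[-0.01,0.007,-0.006]],"angular":[[0,0,-0.15],[0,0,-0.3],[0,0,-0.45],[0,0,-0.6],[0,0,-0.75],[0,0,-0.9],[0,0,-0.97],[0,0,-0.97]]}'
python3 -c "
from h import *
s=r.get_state();print(s['tcp_pos'],s['ft_force'],s['wrist_torque'])"
```

```text
clock: 16.88
tcp_pos: [0.5303, -0.1959, 0.0814]
tcp_rot: [179.9, 0.7, 58.0]
ft_force: [-2.5, 1.9, 9.3]
finger_gap: 0.0149
[ 0.53031589 -0.19589262  0.08142606] [-2.54911693  1.94090036  9.3028844 ] [0.58626595 0.58731522 0.08210165]
```

```bash
python3 -m creep '{"fingers":[-1,-1,-1,-1,-1,-1],"travel":[[0,0,0.006],[0,0,0.012],[0,0,0.018],[0,0,0.024],[0,0,0.03],[0,0,0.03]],"angular":[[0,0,0],[0,0,0],[0,0,0],[0,0,0],[0,0,0],[0,0,0]]}'
python3 -c "
from h import *
s=r.get_state();print(s['tcp_pos'],s['ft_force'],s['wrist_torque'])"
```

```text
clock: 17.62
tcp_pos: [0.5303, -0.1958, 0.0874]
tcp_rot: [179.9, 0.7, 58.0]
ft_force: [-1.8, 1.3, 4.0]
finger_gap: 0.0147
[ 0.53029076 -0.19583909  0.0874003 ] [-1.78463007  1.30473015  3.95309715] [0.26879038 0.33285097 0.04516513]
```

```bash
python3 -m creep '{"fingers":[-1,-1,-1,-1],"travel":[[0,0,0.004],[0,0,0.008],[0,0,0.01],[0,0,0.01]],"angular":[[0,0,0],[0,0,0],[0,0,0],[0,0,0]]}'
python3 -c "
from h import *
s=r.get_state();print(s['tcp_pos'],s['ft_force'],s['wrist_torque'])"
```

```text
clock: 18.12
tcp_pos: [0.5303, -0.1958, 0.0894]
tcp_rot: [179.9, 0.7, 58.0]
ft_force: [-1.3, 0.9, 1.6]
finger_gap: 0.0147
[ 0.53029109 -0.19579492  0.08936748] [-1.28347002  0.86326149  1.56039025] [0.27959601 0.29337298 0.04198892]
```

```bash
python3 -m creep '{"fingers":[-1,-1,-1,-1],"travel":[[0,0,0.003],[0,0,0.006],[0,0,0.008],[0,0,0.008]],"angular":[[0,0,0],[0,0,0],[0,0,0],[0,0,0]]}'
python3 -c "
from h import *
s=r.get_state();print(s['tcp_pos'],s['ft_force'],s['wrist_torque'])"
```

```text
clock: 18.62
tcp_pos: [0.5301, -0.1958, 0.0898]
tcp_rot: [179.9, 0.7, 58.0]
ft_force: [1.9, -2.3, -9.4]
finger_gap: 0.015
[ 0.53005137 -0.19579646  0.08979739] [ 1.93216384 -2.2583013  -9.41664571] [-0.16320708 -0.58650597  0.04917049]
```

The plug resists an upward pull of about 8 N, so it is locked. I ease off, then release and withdraw.

```bash
python3 -m creep '{"fingers":[-1,-1,-1],"travel":[[0,0,-0.002],[0,0,-0.002],[0,0,-0.002]],"angular":[[0,0,0],[0,0,0],[0,0,0]]}' 40
python3 -m creep '{"fingers":[-0.3,0,0.3,0.3,0.3,0.3],"travel":[[0,0,0],[0,0,0],[0,0,0],[0,0,0],[0,0,0],[0,0,0]],"angular":[[0,0,0],[0,0,0],[0,0,0],[0,0,0],[0,0,0],[0,0,0]]}'
python3 -m creep '{"fingers":[0.3,0.3,0.3,0.3,0.3,0.3],"travel":[[0,0,0.1],[0,0,0.2],[0,0,0.4],[0,0,0.6],[0,0,0.7],[0,0,0.7]],"angular":[[0,0,0],[0,0,0],[0,0,0],[0,0,0],[0,0,0],[0,0,0]]}'
python3 - <<'E'
from h import *
s=r.get_state();print(s['tcp_pos'],s['ft_force'])
c,im=save('wrist','w4.png'); t,im2=save('top','t4.png'); sd,im3=save('side','s4.png')
# predicted wing top for locked plug at TCP axis, top z=.123
import json
def quad(c,x,y,yaw,z):
    e=np.array([np.cos(yaw),np.sin(yaw)]);n=np.array([-e[1],e[0]])
    return [proj(c,[*(np.array([x,y])+a*e*.022+b*n*.008),z]).round(0).tolist() for a,b in((1,1),(1,-1),(-1,-1),(-1,1))]
for cc in(c,t,sd): print(quad(cc,.530,-.196,np.radians(58),.123))
o=np.zeros((600,800,3),np.uint8)
o[:420,:560]=im[:,:,::-1]
a=cv2.resize(im2[130:240,335:435],(240,264))[:,:,::-1];o[:264,560:800]=a
b=cv2.resize(im3[110:220,280:400],(240,220))[:,:,::-1];o[270:490,560:800]=b
cv2.imwrite('pics/end.png',o)
E
```

```text
clock: 19.0
tcp_pos: [0.5301, -0.1958, 0.0897]
tcp_rot: [179.9, 0.7, 58.0]
ft_force: [-0.5, -0.2, -2.1]
finger_gap: 0.015
clock: 19.75
tcp_pos: [0.5301, -0.1958, 0.0897]
tcp_rot: [179.9, 0.7, 58.0]
ft_force: [-0.9, 0.6, 0.4]
finger_gap: 0.0554
clock: 20.5
tcp_pos: [0.5314, -0.1964, 0.2323]
tcp_rot: [179.6, 0.7, 58.0]
ft_force: [0.3, 0.9, -0.5]
finger_gap: 0.0554
[ 0.53137322 -0.19641939  0.2322824 ] [ 0.29543194  0.94013598 -0.52117973]
[[264.0, 179.0], [286.0, 179.0], [285.0, 235.0], [265.0, 235.0]]
[[382.0, 177.0], [387.0, 170.0], [408.0, 183.0], [403.0, 191.0]]
[[329.0, 139.0], [325.0, 135.0], [347.0, 131.0], [350.0, 135.0]]
```

View pics/end.png

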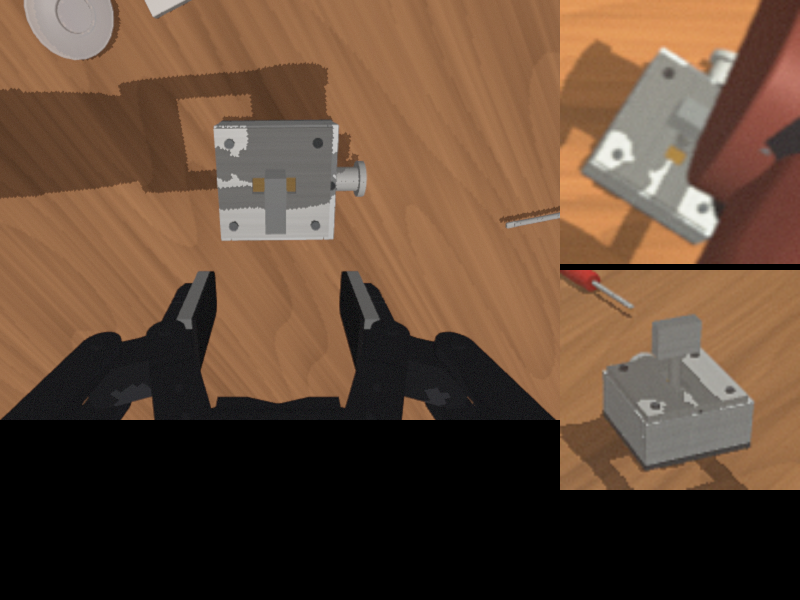

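The final view shows the plug upright and crossways to the slot. Its wing top spans (265–286, 178–235), against a predicted (264–286, 179–235). The side view shows the same, and the gripper is clear.

```bash
python3 -c "
from plant import r
print(r.close_job(), r.get_state()['clock'])"
```

```text
the job is handed in; nothing more can be done
the job is handed in; nothing more can be done
```

I locked the T-headed plug in the rightmost chamber and handed the job in after about 21 s of the 72 s allowed. No verdict was reported. I lifted the plug from its block, lowered it through the slot on the first try, pressed to about 34 mm, turned it 91° clockwise, eased it up to about 43 mm and released it.

**Checks that agreed:**
- The plug held against an upward pull of about 8 N before I let go.
- After release the wrist picture showed it upright and crossways to the slot, within about 1 px of where a locked plug should be.
- The gripper ended about 14 cm above where it let go.
- The highest wrist force I read was about 10 N.

**Checks that disagreed or were not made:**
- **Camera mismatch:** the top camera read y about 3 mm lower than the wrist camera, at both the plug and the port. The side camera agreed with the wrist at the plug, so I used the wrist values.
- **Drift while turning:** the tool moved 2–3 mm sideways and rose about 1.6 mm, so I corrected it on the way. Side forces stayed around 3 N.
- **Other objects:** I did not re-measure their positions at the end. I chose the path to keep clear of them.

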